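# Find the loose blank cap on the hose distributor and mark it

### The job

One of the three blank caps on the red hose distributor has worked loose. Try the caps by pushing their levers gently counter-clockwise (seen from above), never pressing on a cap with more than 15 N; when you find the one that gives, turn it on until its lever stands at least 30 degrees out of line and leave it so. Then put the yellow marker ring flat on that cap, over its stud, and let go, leaving the tight caps in place and the other things on the bench where they are.

Things in the scene. Friction and masses are not known exactly. Their poses are not given: they have to be found in the camera images.
- manifold: three-way hose distributor, red casting fixed to the bench: a bar 75 x 420 x 40 mm (x, y, z) carrying three upright outlets of 80 mm diameter whose rims are 95 mm above the bench, 160 mm apart along its y. Origin: centre of its underside; its x points away from the levers
- cap_a: aluminium blank cap on the +y end outlet, 86 mm diameter, 20 mm thick, turning only about its vertical axis: counter-clockwise seen from above to unscrew, up to a hard stop at 60 degrees; it starts at its clockwise stop with its x parallel to the distributor's x. Origin: centre of its underside, 95 mm above the bench. Caps look alike; any one can be the loose one
- cap_a_seat (a point): centre of the flat top of cap_a, 115.5 mm above the bench, where the marker's underside belongs; a brass stud of 10 mm diameter rises 28 mm from here
- cap_a_lever (a point): on top of the black lever of cap_a, 85 mm from the axis. The lever sticks out along the cap's -x, 14 mm wide, 12 mm thick, end 105 mm from the axis, top 109 mm above the bench. Pushed at 80 mm from the axis, the loose cap keeps turning at about 2 N and stays where left; a tight cap gives 3 or 4 degrees of slack, then holds at any allowed push
- cap_b: aluminium blank cap on the middle outlet, 86 mm diameter, 20 mm thick, turning only about its vertical axis: counter-clockwise seen from above to unscrew, up to a hard stop at 60 degrees; it starts at its clockwise stop with its x parallel to the distributor's x. Origin: centre of its underside, 95 mm above the bench. Caps look alike; any one can be the loose one
- cap_b_seat (a point): centre of the flat top of cap_b, 115.5 mm above the bench, where the marker's underside belongs; a brass stud of 10 mm diameter rises 28 mm from here
- cap_b_lever (a point): on top of the black lever of cap_b, 85 mm from the axis. The lever sticks out along the cap's -x, 14 mm wide, 12 mm thick, end 105 mm from the axis, top 109 mm above the bench. Pushed at 80 mm from the axis, the loose cap keeps turning at about 2 N and stays where left; a tight cap gives 3 or 4 degrees of slack, then holds at any allowed push
- cap_c: aluminium blank cap on the -y end outlet, 86 mm diameter, 20 mm thick, turning only about its vertical axis: counter-clockwise seen from above to unscrew, up to a hard stop at 60 degrees; it starts at its clockwise stop with its x parallel to the distributor's x. Origin: centre of its underside, 95 mm above the bench. Caps look alike; any one can be the loose one
- cap_c_seat (a point): centre of the flat top of cap_c, 115.5 mm above the bench, where the marker's underside belongs; a brass stud of 10 mm diameter rises 28 mm from here
- cap_c_lever (a point): on top of the black lever of cap_c, 85 mm from the axis. The lever sticks out along the cap's -x, 14 mm wide, 12 mm thick, end 105 mm from the axis, top 109 mm above the bench. Pushed at 80 mm from the axis, the loose cap keeps turning at about 2 N and stays where left; a tight cap gives 3 or 4 degrees of slack, then holds at any allowed push
- marker: yellow plastic marker ring lying flat on the bench: outer diameter 46 mm, hole 24 mm, 24 mm high, 40 g. Origin: centre of its underside
- gasket: black rubber sealing ring, 54 mm diameter, 10 mm high, bystander; it and the marker lie to either side of the distributor, either way round
- spare_cap: spare aluminium cap without lever, 80 mm diameter, 28 mm high, bystander
- spanner: steel spanner lying on the bench in front of the distributor, bystander
- jar: green glass jar, 80 mm diameter, 100 mm high, bystander; origin at its underside
- mug: white mug, 80 mm diameter, 90 mm high, bystander; origin at its underside
Not all that is in view belongs to the job. Of the things like the marker, leave any that is orange; of the rest the larger one is meant.

How it is judged:
By the outcome, as a careful person would: the job done as asked, in the order asked, and still so for the second after the job is handed in, with the robot touching nothing.
It also fails if it takes over 72 s, if anything falls off the work surface, if the arm or the gripper's body presses on something with over 40 N, if the wrist force passes 120 N, or if a joint passes its speed limit or range.

### The arm

A 6-joint arm with a two-finger parallel gripper is mounted at the origin on the work surface. World frame = base frame: x ahead of the robot, y to its left, z up, the work surface at z = 0. Lengths are in mm, angles in rad, forces in N, time in s.
With the tool pointing down it reaches from about 250 to 800 mm from the base axis. Payload 8.5 kg.
Tool frame: the origin (TCP) lies midway between the tips of the shut fingers; the grasp point (between the pads) lies 19 mm behind it (manip.tcp_to_grasp is the distance from the TCP to the grasp point, in mm); z points along the fingers, y is the line along which they close (so a half turn about z gives the same grasp; the last joint's range is limited). The gripper opens to 85 mm and grips with 20 to 120 N. Pads are 22 mm wide; open, the fingers measure 114 mm over their backs; the gripper's body (76 mm by 85 mm) begins 54 mm behind the grasp point. The pads swing forward as they close: fully open they stand 13 mm farther back than shut.
Start: joints at [-1.291, 0.238, -0.013, 1.319, 0, 1.571], TCP at [144.972, -504.541, 231.276] pointing down, gripper open.
Joint ranges: [-2.66, 2.66], [-1.03, 1.9], [-1.14, 1.46], [-1.82, 2.27], [-1.45, 1.34], [-3.14, 3.14]. Speed limits (rad/s): [2.22, 2.22, 2.79, 3.14, 3.14, 3.14].

### API

Orientations are given as a unit quaternion [x, y, z, w].
In Python, from plant import manip gives the robot as it stands. The module is installed in compiled form; this text tells all that it offers.
- The arm moves only by the tool arm_command, never from a script. Its argument "series" is a list of rows, each a list of 5 numbers: the gripper command: -1 is fully open, 1 is shut, values between are in proportion, then the shift along the tool's x, y, z in units of 40 mm (1.0 is 40 mm), then the turn about the tool's z in units of 5 degrees (1.0 is 5 degrees). In form: [[grip, tx, ty, tz, spin], ...]. A call has 1 to 10 rows; each row shifts and turns the commanded pose from where the row before left it, along the tool's axes as they then stand; what a row does not reach is not made up. A row lasts 1/12 s, in which the tool goes at most 41.7 mm and 7.16 degrees, less where a joint would pass 70% of its speed; a pose out of reach is approached as far as the arm can. A call is refused whole if a number of a shift passes 1 or a number of a turn 1, either way. A call with a gripper value outside its range is refused whole. The fingers move at their own pace and stop on an object; the grip force is fixed at half the most. Time passes only in rows, so rows that do not move let the fingers close. It gives the time, the measured TCP pose, the force, the opening and the grip force at its end, in the units of the state.
- manip.get_state(): the state, without advancing time (a new reading comes with each control period).
- manip.capture(name): name is "scene" or "top"; returns a dict with "frame" (480x640x3 uint8, red, green, blue), "z_map" (480x640 float32, mm along the optical axis (not along the pixel's ray), 0 where there is no reading), "fovy" (degrees; the focal length in pixels is half the picture's height over the tangent of half this angle, whatever the lens; pixels are square), "cx", "cy" (the principal point, pixels), "rvec" (rotation vector, rad) and "tvec" (3), from world to camera coordinates, as OpenCV has them. Camera axes: x right, y down, z forward; pixel columns grow to the right and rows downward; lengths in mm; the calibration is good to about 2 mm. A picture is of the moment at which its call begins.
- manip.job_done(): hands the job in; it is judged then, once.
Trained networks look in the newest picture that a camera, given by its name, has taken for a name from the list of things; names that differ only in an ending like _2 or _b are one class to them, and where a whole thing is asked for, a point or a joint stands for the part that bears it (a point fixed in the world has none). Each returns a list of dicts, best first, with "confidence" (0 to 1); they miss things now and then, are a little off and sometimes report something else, mostly with a low value. They report only what shows in the picture. A call takes as long as a camera call. They do not tell look-alikes from the thing itself.
- manip.find_in(thing, camera): "uv" ([column, row] in pixels, amid what is visible of it).
- manip.masks_of(thing, camera): "mask" (480x640 bool, what is visible of it) and "uv" ([column, row] in pixels, amid what is visible of it).
- manip.landmark_of(thing, camera): "uv" ([column, row] in pixels: a listed point, or the origin of a listed thing).
The state is a dict: "time": time; "qpos": joint angles; "dq": joint speeds; "joint_torque": joint torques, N m; "tool_pos": TCP position; "tool_rot": TCP orientation; "contact_force": force on the tool from outside, world axes, zero at the start; "ft_torque": the same for the moment, N m; "grip_width": finger opening in mm; "gripper_force": force on a finger pad.
Only numpy, scipy, OpenCV 4.12 (cv2) and the standard library are available. Lean on these libraries where they do the work, as an engineer would, in place of code of your own. Each camera call takes 0.05 s, during which the arm holds its last target. There are 200 camera calls.

## Working session

There is one attempt and no reset: what is moved stays moved. The work goes in short steps, Python scripts to look and compute and a tool call to move; the robot and the scene stay as the last step left them, time stands still between calls to the robot, and variables do not carry over. Pictures are saved under pics/ and viewed, at most 10 in all, crops included, and the job is handed in when it is done.

Besides the shell and the picture viewer there is one more tool, called after ">>>" as name(argument=value, ...) on one line, values as JSON. arm_command: Moves the arm, as the interface text tells. Its arguments: {"type":"object","properties":{"series":{"type":"array"}},"required":["series"]}

```bash
mkdir -p pics; cat > h.py <<'E'
import numpy as np, cv2
from plant import manip
def cap(n):
    c=manip.capture(n); c['R']=cv2.Rodrigues(np.array(c['rvec'],float))[0]; c['f']=240/np.tan(np.radians(c['fovy'])/2); return c
def ray(c,uv):
    d=c['R'].T@np.array([(uv[0]-c['cx'])/c['f'],(uv[1]-c['cy'])/c['f'],1]); o=-c['R'].T@np.array(c['tvec'],float).ravel(); return o,d
def atz(c,uv,z):
    o,d=ray(c,uv); return o+d*(z-o[2])/d[2]
def cloud(c):
    v,u=np.mgrid[:480,:640]; z=c['z_map']
    P=np.stack([(u-c['cx'])/c['f']*z,(v-c['cy'])/c['f']*z,z],-1)
    return (P-np.array(c['tvec'],float).ravel())@c['R']
def save(c,n): cv2.imwrite('pics/'+n,cv2.cvtColor(c['frame'],cv2.COLOR_RGB2BGR))
E
python3 - <<'E'
from h import *
np.set_printoptions(precision=1,suppress=True)
s=manip.get_state(); print(s)
for n in('top','scene'):
    c=cap(n); save(c,n+'0.png'); print(n,c['fovy'],c['cx'],c['cy'],-c['R'].T@np.array(c['tvec']).ravel(),(c['z_map']>0).mean())
    P=cloud(c)
    for t in['marker','gasket','spare_cap','spanner','jar','mug','manifold']:
        for m in manip.masks_of(t,n)[:4]:
            q=P[m['mask']&(c['z_map']>0)]
            print(t,round(m['confidence'],2),np.array(m['uv']),m['mask'].sum(),np.median(q,0) if len(q) else '',np.percentile(q,[2,98],axis=0).ravel() if len(q) else '')
    for t in['cap_a_seat','cap_b_seat','cap_c_seat','cap_a_lever']:
        for m in manip.landmark_of(t,n)[:4]: print(t,round(m['confidence'],2),np.array(m['uv']),atz(c,m['uv'],109 if 'lever' in t else 115.5))
E
```

```text
{'time': 0.0, 'qpos': array([-1.3,  0.2, -0. ,  1.3, -0. ,  1.6]), 'dq': array([ 0.,  0.,  0.,  0., -0.,  0.]), 'joint_torque': array([ -0. , -53.9,  34.6,   0. ,   0. ,   0. ]), 'tool_pos': array([ 144.9, -504.2,  230.7]), 'tool_rot': array([ 1. ,  0.1, -0. , -0. ]), 'contact_force': array([0.1, 0.7, 0.4]), 'ft_torque': array([ 0. , -0.1, -0. ]), 'gripper_force': 0.0, 'grip_width': 85.45651441965283}
top 44.4446024048525 310.87622034878143 237.77908085216663 [ 430.6  -38.  1362.5] 0.99591796875
marker 0.82 [458.7 304.6] 289 [ 402.6 -346.4   21.9] [ 382.4 -366.9    0.4  423.5 -326.    28.4]
marker 0.73 [230.1 215. ] 1485 [592.5 155.3 114. ] [503.4 115.4 100.8 636.5 192.5 120.3]
marker 0.56 [415.3 319.1] 258 [ 363.3 -255.8   21.9] [ 341.6 -277.5    2.2  383.5 -236.2   27.6]
gasket 0.86 [160.9 302.3] 248 [401.2 330.7   9. ] [378.1 308.8   3.3 424.5 356.   14.2]
spare_cap 0.64 [354.1 285.1] 957 [ 438.1 -115.9   15.5] [ 401.9 -150.5    5.4  474.7  -81.6   29.4]
spanner 0.59 [240.6 301.8] 646 [410.5 142.4   5.8] [339.8 116.2  -1.7 493.1 162.5  12.2]
jar 0.64 [269.7 141.2] 1180 [755.4  80.
[... 1638 characters left out ...]
-49.9  95.1 631.7  30.8 132.3]
jar 0.26 [332.4 206.2] 411 [422.9 138.    4.6] [340.8 110.8  -1.8 509.1 159.4   8.4]
mug 0.85 [331.1 331.2] 2470 [ 767.7 -106.2   50.5] [ 720.9 -149.9   -1.   818.2  -72.8   88.9]
manifold 0.91 [316. 256.] 9411 [610.5 -27.7  60.1] [ 513.9 -212.8    5.3  638.7  202.7  116.5]
manifold 0.71 [382.2 210.4] 1023 [603.8 147.8 113. ] [511.5 109.5  98.2 641.9 187.8 132.8]
cap_a_seat 0.84 [387.6 210.5] [601.9 156.  115.5]
cap_a_seat 0.28 [323.6 234.2] [589.9  -8.2 115.5]
cap_b_seat 0.87 [324.3 233.4] [588.6  -5.5 115.5]
cap_c_seat 0.72 [253.1 258.6] [ 573.7 -168.8  115.5]
cap_c_seat 0.68 [386.1 182.3] [518.7 218.7 115.5]
cap_a_lever 0.96 [366.7 191.2] [515.  164.2 109. ]
```

View pics/top0.png

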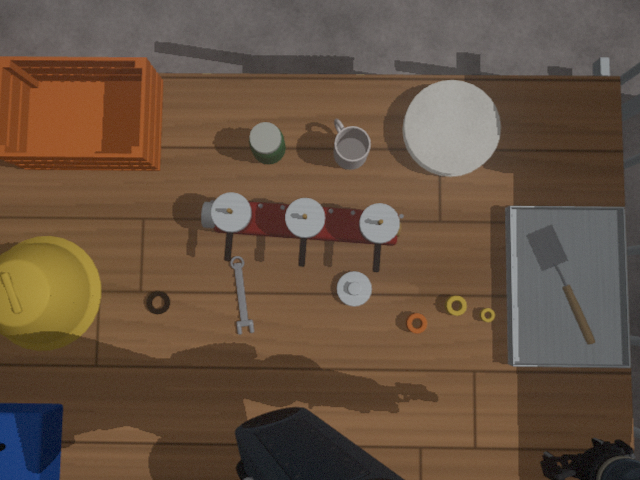

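```bash
python3 - <<'E'
from h import *
np.set_printoptions(precision=1,suppress=True)
# marker candidates: colour; cap circles: fit on the depth cloud
for n in('top','scene'):
    c=cap(n); P=cloud(c); h=cv2.cvtColor(c['frame'],cv2.COLOR_RGB2HSV)
    for m in manip.masks_of('marker',n)[:4]: print(n,m['uv'],np.median(h[m['mask']],0))
    if n=='top':
        hm=(P[...,2]>105)&(P[...,2]<123)&(h[...,1]<60)&(P[...,0]<640)&(P[...,0]>540)
        k,l,st,ce=cv2.connectedComponentsWithStats(hm.astype('uint8'))
        for i in range(1,k):
            if st[i,4]<200: continue
            cn=cv2.findContours((l==i).astype('uint8'),0,1)[0][0]; (u,v),r=cv2.minEnclosingCircle(cn)
            print('cap',st[i],ce[i],(u,v),r, atz(c,(u,v),115.5),atz(c,ce[i],115.5))
    yel=(h[...,0]>10)&(h[...,0]<35)&(h[...,1]>140)&(h[...,2]>90)
    k,l,st,ce=cv2.connectedComponentsWithStats(yel.astype('uint8'))
    for i in range(1,k):
        if st[i,4]>60:
            top=(l==i)&(P[...,2]>8); ys,xs=np.nonzero(l==i); print('yel',st[i],ce[i],np.median(h[l==i],0),atz(c,ce[i],24))
E
```

```text
top [418.4, 320.4] [ 12. 175. 151.]
top [451.9, 301.5] [ 23. 155. 151.]
top [485.7, 312.3] [ 22. 152. 144.]
cap [ 211  193   40   46 1231] [230.3 212.1] (230.5, 215.1666717529297) 23.100128173828125 [590.5 152.8 115.5] [597.1 153.5 115.5]
cap [ 285  198   40   42 1228] [304.4 217.3] (304.5, 218.13414001464844) 20.871936798095703 [585.6  -5.9 115.5] [587.3  -5.6 115.5]
cap [ 359  203   40   38 1209] [378.7 222.2] (378.65789794921875, 222.65789794921875) 20.152738571166992 [ 577.3 -164.2  115.5] [ 578.3 -164.2  115.5]
yel [    0    57   164   114 14364] [ 80.2 118.3] [ 11. 184. 142.] [827.5 525.   24. ]
yel [   0  235  102  105 8811] [ 47.9 287.7] [ 23. 162. 154.] [431.5 580.9  24. ]
yel [446 295  21  21 273] [455.9 305.1] [ 23. 155. 160.] [ 402.5 -347.7   24. ]
yel [481 308  15  15 135] [487.4 314.7] [ 23. 153. 153.] [ 381.9 -418.    24. ]
yel [407 313  21  21 271] [416.5 322.9] [ 12. 176. 154.] [ 361.7 -258.8   24. ]
scene [153.4, 278.1] [ 24. 222. 211.]
scene [112.1, 285.8] [ 24. 222. 208.]
scene [180.3, 249.3] [ 14. 234. 206.]
yel [ 132    0   50  125 2733] [156.5  56.2] [ 24. 220. 155.] [-687.3   57.2   24. ]
yel [ 414  104   96   82 5960] [464.2 145.9] [ 25. 223. 237.] [414.9 609.6  24. ]
yel [  469   158   171   152 16911] [558.1 229.9] [ 13. 230. 215.] [799.3 533.8  24. ]
yel [168 237  25  27 509] [180.1 250.1] [ 14. 220. 192.] [ 376.7 -265.1   24. ]
yel [133 263  31  28 553] [149.1 275.8] [ 24. 218. 196.] [ 415.9 -353.1   24. ]
yel [105 274  23  20 317] [115.3 283.6] [ 23. 201. 190.] [ 398.7 -423.3   24. ]
yel [230 278  13  25 154] [235.5 292.4] [ 18. 161. 172.] [ 560.6 -212.2   24. ]
```

The top view shows the meant yellow ring at about (456,305), with the orange one at (417,323) and a small yellow one at (487,315). The caps are at (231,212), (304,217) and (379,222), with their levers pointing down in the image (−x). Next I'll refine the levers.

```bash
python3 - <<'E'
from h import *
from scipy.spatial.transform import Rotation as Ro
np.set_printoptions(precision=2,suppress=True)
s=manip.get_state(); print(s['time'],Ro.from_quat(s['tool_rot']).as_matrix(),s['tool_pos'],s['qpos'])
for n in('top','scene'):
    c=cap(n); P=cloud(c); h=cv2.cvtColor(c['frame'],cv2.COLOR_RGB2HSV)
    for i,y in enumerate((153,-5.6,-164)):
        m=(h[...,2]<60)&(abs(P[...,2]-107)<9)&(abs(P[...,1]-y)<35)&(P[...,0]>470)&(P[...,0]<548)
        v,u=np.nonzero(m)
        if len(u)<10: print(n,i,len(u));continue
        w=np.array([atz(c,(a,b),109) for a,b in zip(u,v)])[:,:2]
        L=cv2.fitLine(w.astype('float32'),cv2.DIST_L2,0,.01,.01).ravel()
        print(n,i,len(u),w.mean(0),w.min(0),w.max(0),np.degrees(np.arctan(L[1]/L[0])))
        t=(h[...,1]<70)&(h[...,2]>80)&(P[...,2]>111)&(P[...,2]<120)&(np.hypot(P[...,0]-588,P[...,1]-y)<60)
        q=P[t]; (a,b),r=cv2.minEnclosingCircle(q[:,:2].astype('float32')); print('  cap',q.mean(0),len(q),(a,b),r)
        br=(h[...,0]>10)&(h[...,0]<30)&(P[...,2]>122)&(np.hypot(P[...,0]-588,P[...,1]-y)<40)
        if br.sum(): print('  stud',br.sum(),P[br].mean(0))
E
```

```text
1.4 [[ 0.96  0.28 -0.  ]
 [ 0.28 -0.96  0.  ]
 [ 0.   -0.   -1.  ]] [ 144.97 -504.54  231.27] [-1.29  0.24 -0.01  1.32  0.    1.57]
top 0 141 [520.51 157.47] [494.58 151.19] [546.25 163.87] -2.9742465
  cap [598.27 153.95 114.84] 1093 (598.6676635742188, 154.27047729492188) 42.82106399536133
  stud 24 [597.91 153.32 139.1 ]
top 1 157 [514.3   -1.39] [485.52  -9.43] [543.52   5.11] -3.7915077
  cap [587.96  -5.45 114.71] 1112 (588.2654418945312, -5.287408351898193) 42.677589416503906
  stud 22 [587.41  -5.36 139.04]
top 2 162 [ 503.91 -160.28] [ 474.42 -167.76] [ 534.24 -152.9 ] -3.3897748
  cap [ 577.83 -164.35  114.71] 1102 (577.442626953125, -164.8485870361328) 43.54045486450195
  stud 24 [ 577.5  -164.07  139.31]
scene 0 63 [525.79 150.95] [502.84 143.64] [548.17 157.53] -5.1292033
  cap [602.98 148.97 113.74] 701 (601.3624877929688, 151.09326171875) 44.3314094543457
  stud 41 [601.92 149.16 133.81]
scene 1 65 [516.09  -7.03] [493.12 -13.56] [537.06  -1.08] -5.0362597
  cap [592.89 -10.43 113.74] 840 (590.7540283203125, -8.84508228302002) 45.080020904541016
  stud 40 [591.68  -9.43 134.93]
scene 2 59 [ 504.3 -165. ] [ 483.01 -170.35] [ 526.69 -159.29] -4.7036486
  cap [ 582.56 -169.39  113.7 ] 971 (579.7303466796875, -169.70721435546875) 44.436397552490234
  stud 46 [ 581.86 -169.02  134.33]
```

>>> arm_command(series=[[1,0,0,0,-1],[1,0,0,0,-1],[1,0,0,0,-1],[1,0,0,0,-1],[1,0,0,0,-1],[1,0,0,0,-1],[1,0,0,0,-1],[1,0,0,0,-1],[1,0,0,0,-1],[1,0,0,0,-1]])

```text
time: 2.33
tool_pos: [145.0, -504.5, 231.2]
tool_rot: [0.837, 0.547, 0.0, -0.0]
contact_force: [-0.7, 0.5, 0.5]
grip_width: 0.2
gripper_force: 0.0
```

>>> arm_command(series=[[1,0,0,0,-1],[1,0,0,0,-1],[1,0,0,0,-1],[1,0,0,0,-1],[1,0,0,0,0]])

```text
time: 2.75
tool_pos: [145.0, -504.5, 231.3]
tool_rot: [0.73, 0.684, 0.0, -0.0]
contact_force: [-0.3, 0.4, -0.1]
grip_width: -0.1
gripper_force: 0.0
```

>>> arm_command(series=[[1,0.5,0.4,0,0],[1,0.5,0.4,0,0],[1,0.5,0.4,0,0],[1,0.5,0.4,0,0],[1,0.5,0.4,0,0],[1,0.5,0.4,0,0],[1,0.5,0.4,0,0],[1,0.5,0.4,0,0],[1,0.5,0.4,0,0],[1,0.5,0.4,0,0]])

```text
time: 3.58
tool_pos: [319.1, -315.1, 231.5]
tool_rot: [0.732, 0.681, 0.0, 0.0]
contact_force: [-0.1, -0.3, -0.1]
grip_width: 0.1
gripper_force: 0.0
```

>>> arm_command(series=[[1,0.5,0.4,0,0],[1,0.5,0.4,0,0],[1,0.5,0.4,0,0],[1,0.5,0.4,0,0],[1,0.5,0.4,0,0],[1,0.5,0.4,0,0],[1,0.5,0.4,0,0],[1,0.5,0.4,0,0],[1,0.5,0.4,0,0],[1,0,0,0,0]])

```text
time: 4.42
tool_pos: [477.0, -144.0, 231.1]
tool_rot: [0.731, 0.682, 0.001, 0.0]
contact_force: [-0.3, 0.6, 0.2]
grip_width: -0.1
gripper_force: 0.0
```

>>> arm_command(series=[[1,0.31,0.3,0,0],[1,0.31,0.3,0,0],[1,0,0,0.5,0],[1,0,0,0.5,0],[1,0,0,0.5,0],[1,0,0,0.5,0],[1,0,0,0.5,0],[1,0,0,0.5,0],[1,0,0,0.5,0],[1,0,0,0,0]])

```text
time: 5.25
tool_pos: [497.8, -123.2, 88.2]
tool_rot: [0.732, 0.681, -0.002, -0.002]
contact_force: [-0.7, 0.6, -0.4]
grip_width: 0.3
gripper_force: 0.0
```

>>> arm_command(series=[[1,-0.1,0,0,0],[1,-0.1,0,0,0],[1,-0.05,0,0,0],[1,-0.05,0,0,0],[1,-0.03,0,0,0],[1,-0.03,0,0,0],[1,0,0,0,0]])

```text
time: 5.83
tool_pos: [499.3, -138.0, 91.6]
tool_rot: [0.731, 0.682, 0.0, 0.0]
contact_force: [-0.5, 0.3, -0.9]
grip_width: 0.2
gripper_force: 0.0
```

>>> arm_command(series=[[1,-0.03,0,0,0],[1,-0.03,0,0,0],[1,-0.03,0,0,0],[1,0,0,0,0]])

```text
time: 6.17
tool_pos: [498.9, -141.5, 91.3]
tool_rot: [0.731, 0.682, -0.0, -0.0]
contact_force: [0.2, -0.5, 0.7]
grip_width: 0.1
gripper_force: 0.0
```

>>> arm_command(series=[[1,-0.03,0,0,0],[1,-0.03,0,0,0],[1,-0.03,0,0,0],[1,0,0,0,0]])

```text
time: 6.5
tool_pos: [498.6, -144.9, 91.2]
tool_rot: [0.731, 0.682, 0.0, -0.0]
contact_force: [-1.2, 1.0, -0.2]
grip_width: -0.1
gripper_force: 0.7
```

>>> arm_command(series=[[1,-0.03,0,0,0],[1,-0.03,0,0,0],[1,0,0,0,0]])

```text
time: 6.75
tool_pos: [498.3, -147.4, 91.2]
tool_rot: [0.731, 0.682, -0.0, -0.0]
contact_force: [-1.4, 1.4, 0.8]
grip_width: -0.1
gripper_force: 0.8
```

>>> arm_command(series=[[1,-0.03,0,0,0],[1,-0.03,0,0,0],[1,0,0,0,0]])

```text
time: 7.0
tool_pos: [498.2, -149.9, 91.2]
tool_rot: [0.731, 0.682, -0.0, -0.0]
contact_force: [-1.6, 1.7, 0.5]
grip_width: -0.3
gripper_force: 0.8
```

>>> arm_command(series=[[1,-0.02,0,0,0],[1,-0.02,0,0,0],[1,0,0,0,0]])

```text
time: 7.25
tool_pos: [498.1, -151.5, 91.3]
tool_rot: [0.731, 0.682, -0.0, -0.0]
contact_force: [-1.2, 1.6, 1.8]
grip_width: -0.1
gripper_force: 0.9
```

>>> arm_command(series=[[1,-0.02,0,0,0],[1,-0.02,0,0,0],[1,0,0,0,0]])

```text
time: 7.5
tool_pos: [498.1, -153.1, 91.3]
tool_rot: [0.731, 0.682, -0.0, -0.0]
contact_force: [-1.6, 2.4, -1.0]
grip_width: -0.0
gripper_force: 0.9
```

>>> arm_command(series=[[1,-0.03,0,0,0],[1,-0.03,0,0,0],[1,-0.03,0,0,0],[1,0,0,0,0]])

```text
time: 7.83
tool_pos: [498.0, -156.8, 91.3]
tool_rot: [0.731, 0.682, 0.0, 0.0]
contact_force: [-0.3, 1.2, -0.1]
grip_width: -0.2
gripper_force: 0.7
```

```bash
python3 - <<'E'
from h import *
c=cap('scene'); cv2.imwrite('pics/s1.png',cv2.resize(cv2.cvtColor(c['frame'],cv2.COLOR_RGB2BGR)[150:350,170:440],None,fx=2.9,fy=2.9,interpolation=2))
E
```

```text
(no output)
```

View pics/s1.png

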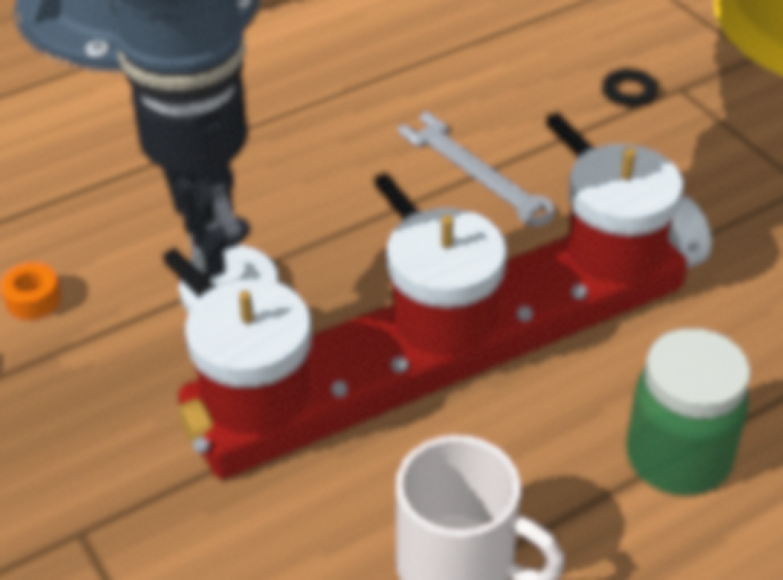

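The crop shows cap C's lever at (190,270) visibly turned, with only about 2 N felt, so C is the loose one. I'll turn it on.

>>> arm_command(series=[[1,-0.05,0.005,0,0],[1,-0.05,0.005,0,0],[1,-0.05,0.005,0,0],[1,-0.05,0.005,0,0],[1,-0.05,0.005,0,0],[1,-0.05,0.01,0,0],[1,-0.05,0.01,0,0],[1,-0.05,0.01,0,0],[1,-0.05,0.01,0,0],[1,-0.05,0.01,0,0]])

```text
time: 8.72
tool_pos: [499.6, -176.9, 91.4]
tool_rot: [0.731, 0.682, 0.0, 0.0]
contact_force: [0.7, 2.5, 0.3]
grip_width: 0.1
gripper_force: 1.0
```

>>> arm_command(series=[[1,-0.05,0.01,0,0],[1,-0.05,0.01,0,0],[1,-0.05,0.01,0,0],[1,-0.05,0.01,0,0],[1,-0.05,0.01,0,0],[1,-0.05,0.01,0,0],[1,-0.05,0.01,0,0],[1,-0.05,0.01,0,0],[1,-0.05,0.01,0,0],[1,0,0,0,0]])

```text
time: 9.55
tool_pos: [501.9, -195.3, 91.3]
tool_rot: [0.731, 0.682, -0.0, 0.0]
contact_force: [-0.5, 2.2, 0.5]
grip_width: 0.1
gripper_force: 0.6
```

```bash
cat > ang.py <<'E'
from h import *
c=cap('top'); P=cloud(c); h=cv2.cvtColor(c['frame'],cv2.COLOR_RGB2HSV)
P2=P; d=P[...,:2]-[578.5,-165.5]; r=np.hypot(d[...,0],d[...,1])
m=(h[...,2]<60)&(abs(P[...,2]-107)<9)&(r>48)&(r<110)
v,u=np.nonzero(m); w=np.array([atz(c,x,109)[:2] for x in zip(u,v)])
print(manip.get_state()['contact_force'],len(u),w.mean(0)); e=w.mean(0)-[578.5,-165.5]; print('angle',np.degrees(np.arctan2(e[1],e[0]))%360-180+3.5)
x=c['frame'][160:340,310:550]; cv2.imwrite('pics/t%d.png'%(100*manip.get_state()['time']),cv2.cvtColor(cv2.resize(x,None,fx=3,fy=3),cv2.COLOR_RGB2BGR))
E
python3 ang.py; ls pics
```

```text
[ 1.15260039  0.50649213 -0.66881279] 0 nan
angle nan
s1.png
scene0.png
t960.png
top0.pngang.py:6: RuntimeWarning: Mean of empty slice.
  print(manip.get_state()['contact_force'],len(u),w.mean(0)); e=w.mean(0)-[578.5,-165.5]; print('angle',np.degrees(np.arctan2(e[1],e[0]))%360-180+3.5)
  ret = ret.dtype.type(ret / rcount)
```

>>> arm_command(series=[[1,-0.04,0.01,0,0],[1,-0.04,0.01,0,0],[1,-0.04,0.01,0,0],[1,0,0,0,0],[1,0.15,0,0,0],[1,0.2,0,0,0],[1,0,0,-0.4,0],[1,0,0,-0.5,0],[1,0,0,-0.5,0],[1,0,0,-0.5,0]])

```text
time: 10.43
tool_pos: [503.6, -185.1, 168.1]
tool_rot: [0.731, 0.682, -0.0, -0.0]
contact_force: [0.5, 0.3, -0.3]
grip_width: 0.1
gripper_force: 0.0
```

>>> arm_command(series=[[0.2,-0.5,-0.3,-0.5,0],[0.2,-0.5,-0.3,-0.5,0],[0.2,-0.5,-0.3,0,0],[0.2,-0.5,-0.3,0,0],[0.2,-0.5,-0.3,0,0],[0.2,-0.5,-0.3,0,0],[0.2,-0.5,-0.3,0,0],[0.2,-0.5,-0.3,0,0],[0.2,0,0,0,0]])

```text
time: 11.18
tool_pos: [395.3, -340.8, 207.4]
tool_rot: [0.732, 0.681, -0.001, 0.0]
contact_force: [0.0, 0.3, 0.7]
grip_width: 34.8
gripper_force: 0.0
```

```bash
python3 ang.py; ls pics
```

```text
[ 0.21688091 -0.26791237 -0.11397735] 156 [ 518.44075219 -212.17551935]
angle 41.3528478273569
s1.png
scene0.png
t1123.png
t960.png
top0.png
```

>>> arm_command(series=[[-0.55,-0.1,0.12,0.5,0],[-0.55,-0.09,0.12,0.5,0],[-0.55,0,0,0.5,0],[-0.55,0,0,0.5,0],[-0.55,0,0,0.5,0],[-0.55,0,0,0.5,0],[-0.55,0,0,0.5,0],[-0.55,0,0,0.5,0],[-0.55,0,0,0.3,0],[-0.55,0,0,0,0]])

```text
time: 12.07
tool_pos: [405.2, -344.8, 32.9]
tool_rot: [0.731, 0.683, -0.0, -0.002]
contact_force: [0.6, 0.8, -0.2]
grip_width: 66.1
gripper_force: 0.0
```

```bash
python3 - <<'E'
from h import *
c=cap('scene'); x=c['frame'][190:350,70:290]; cv2.imwrite('pics/s2.png',cv2.cvtColor(cv2.resize(x,None,fx=3.5,fy=3.5),cv2.COLOR_RGB2BGR)); print(manip.get_state()['tool_pos'])
E
```

```text
[ 405.75816921 -345.44978191   34.3426022 ]
```

View pics/s2.png

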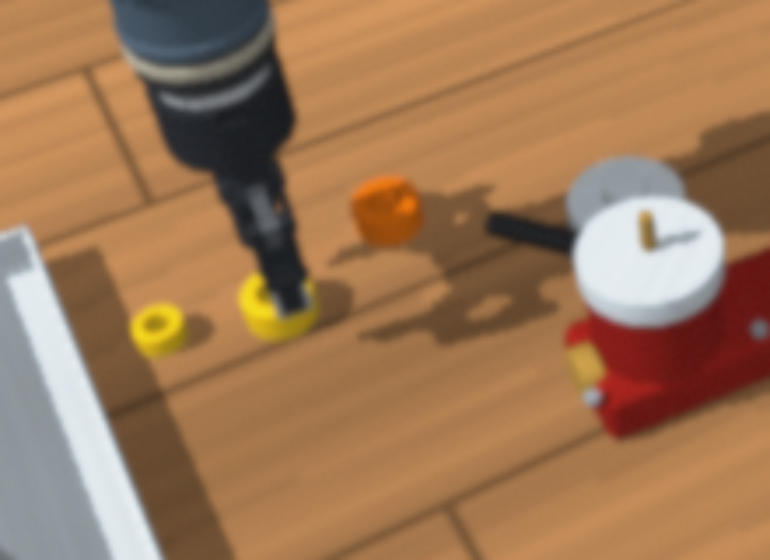

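View pics/t1123.png

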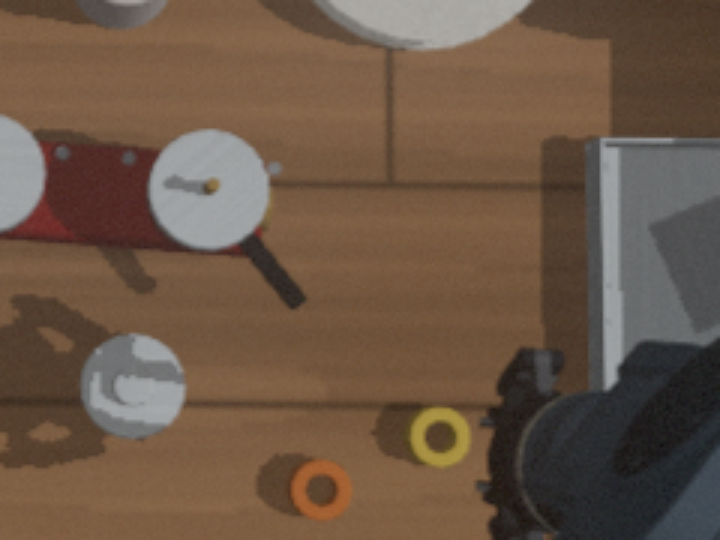

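The ring sits between the fingers in the scene crop at about (279,305). The top crop shows cap C's lever, tip at (300,300), about 41° out of line. Now I'll grasp the ring.

>>> arm_command(series=[[-0.55,-0.09,0,0.25,0],[-0.55,0,0,0.25,0],[-0.55,0,0,0.2,0],[-0.55,0,0,0.15,0],[-0.55,0,0,0,0],[-0.55,0,0,0,0]])

```text
time: 12.62
tool_pos: [405.4, -350.4, 0.9]
tool_rot: [0.731, 0.682, -0.0, -0.0]
contact_force: [-0.0, 0.2, -0.4]
grip_width: 66.2
gripper_force: 0.0
```

>>> arm_command(series=[[0.3,0,0,0,0],[0.3,0,0,0,0],[0.3,0,0,0,0],[0.3,0,0,0,0],[0.3,0,0,0,0],[0.3,0,0,0,0]])

```text
time: 13.12
tool_pos: [405.8, -350.8, 2.2]
tool_rot: [0.731, 0.682, 0.0, 0.0]
contact_force: [-2.7, 1.5, 4.6]
grip_width: 44.6
gripper_force: 60.5
```

>>> arm_command(series=[[0.3,0,0,-0.2,0],[0.3,0,0,-0.5,0],[0.3,0,0,-0.5,0],[0.3,0,0,-0.5,0],[0.3,0,0,-0.5,0],[0.3,0,0,-0.5,0],[0.3,0,0,-0.5,0],[0.3,0,0,-0.5,0],[0.3,0,0,-0.5,0],[0.3,0,0,0,0]])

```text
time: 13.95
tool_pos: [407.1, -351.8, 173.9]
tool_rot: [0.731, 0.682, 0.0, 0.003]
contact_force: [0.4, -0.4, -0.5]
grip_width: 44.8
gripper_force: 61.2
```

```bash
cat > rg.py <<'E'
from h import *
np.set_printoptions(precision=1,suppress=True)
s=manip.get_state(); c=cap('scene'); P=cloud(c); h=cv2.cvtColor(c['frame'],cv2.COLOR_RGB2HSV)
print(s['tool_pos'],s['grip_width'],s['contact_force'])
t=s['tool_pos']; d=P-t
y=(h[...,0]>20)&(h[...,0]<30)&(h[...,1]>140)&(np.hypot(d[...,0],d[...,1])<60)&(abs(d[...,2])<40)
q=P[y]; print('ring',y.sum(),q.mean(0),q.min(0),q.max(0))
for n,p in(('tcp',t),('seatC',np.array([579.5,-166.5,115.5]))): print(n,cv2.projectPoints(np.array([p],float),np.array(c['rvec'],float),np.array(c['tvec'],float),np.array([[c['f'],0,c['cx']],[0,c['f'],c['cy']],[0,0,1.]]),None)[0].ravel())
v,u=np.nonzero(y); print('bbox',u.min(),u.max(),v.min(),v.max())
u0,v0=max(u.min()-60,0),max(v.min()-40,0); print('crop',u0,v0)
cv2.imwrite('pics/r%d.png'%(100*s['time']),cv2.cvtColor(cv2.resize(c['frame'][v0:v0+100,u0:u0+133],None,fx=6,fy=6,interpolation=2),cv2.COLOR_RGB2BGR))
E
python3 rg.py; ls pics
```

```text
[ 407.1 -351.8  173.9] 44.78886946396614 [ 0.4 -0.4 -0.5]
ring 156 [ 416.7 -356.8  188.4] [ 389.5 -375.5  173. ] [ 429.7 -330.   196.2]
tcp [131.6 222.9]
seatC [255.5 259.9]
bbox 118 142 210 231
crop 58 170
r1395.png
s1.png
s2.png
scene0.png
t1123.png
t960.png
top0.png
```

>>> arm_command(series=[[0.3,0.4,0.32,0,0],[0.3,0.45,0.37,0,0],[0.3,0.45,0.37,0,0],[0.3,0.45,0.37,0,0],[0.3,0.45,0.37,0,0],[0.3,0.45,0.37,0,0],[0.3,0.45,0.37,0,0],[0.3,0.45,0.37,0,0],[0.3,0.45,0.37,0,0],[0.3,0.45,0.37,0,0]])

```text
time: 14.83
tool_pos: [563.9, -182.0, 168.6]
tool_rot: [0.731, 0.682, -0.0, -0.001]
contact_force: [0.5, 0.5, 0.3]
grip_width: 44.3
gripper_force: 61.2
```

>>> arm_command(series=[[0.3,0.45,0.37,0,0],[0.3,0,0,0,0],[0.3,0,0,0,0],[0.3,0,0,0,0]])

```text
time: 15.17
tool_pos: [578.9, -166.3, 168.7]
tool_rot: [0.731, 0.682, -0.0, -0.001]
contact_force: [-0.4, -0.7, -0.7]
grip_width: 44.5
gripper_force: 61.2
```

```bash
python3 rg.py; ls pics
```

```text
[ 578.9 -166.3  168.7] 44.458731456670144 [-0.4 -0.7 -0.7]
ring 182 [ 580.  -179.6  184.3] [ 553.  -190.1  167.6] [ 601.4 -149.1  204. ]
tcp [253.4 240.8]
seatC [255.5 259.9]
bbox 241 265 227 249
crop 181 187
r1395.png
r1516.png
s1.png
s2.png
scene0.png
t1123.png
t960.png
top0.png
```

View pics/r1516.png

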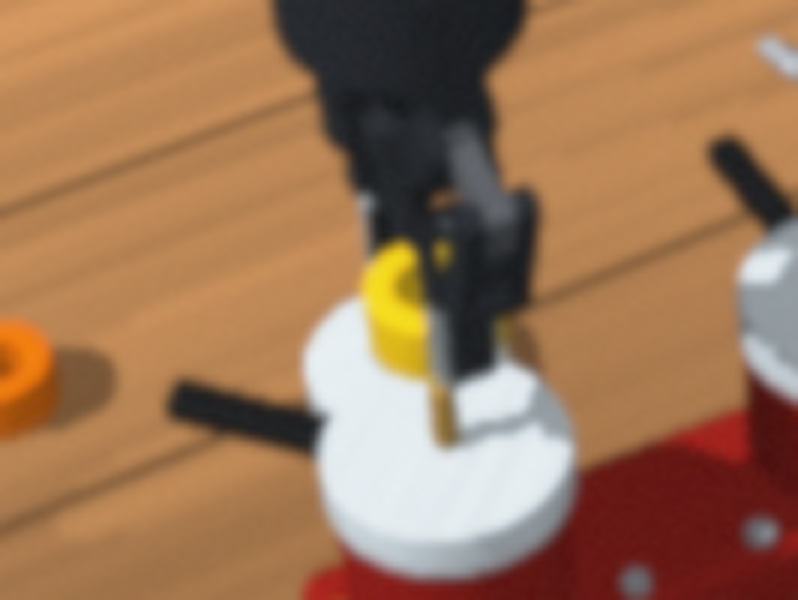

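The crop shows the ring, at about (405,300), held just above cap C's stud at (446,440). It's aligned within about 1 px of the projection, so I'm descending.

>>> arm_command(series=[[0.3,0,0,0.15,0],[0.3,0,0,0.15,0],[0.3,0,0,0.15,0],[0.3,0,0,0.1,0],[0.3,0,0,0.1,0],[0.3,0,0,0.1,0],[0.3,0,0,0,0]])

```text
time: 15.8
tool_pos: [579.2, -166.1, 138.3]
tool_rot: [0.731, 0.682, -0.0, -0.001]
contact_force: [-0.2, -0.2, -1.0]
grip_width: 44.6
gripper_force: 61.2
```

>>> arm_command(series=[[0.3,0,0,0.15,0],[0.3,0,0,0.1,0],[0.3,0,0,0.1,0],[0.3,0,0,0.05,0],[0.3,0,0,0,0],[0.3,0,0,0,0]])

```text
time: 16.3
tool_pos: [579.6, -166.2, 123.2]
tool_rot: [0.731, 0.682, -0.0, -0.0]
contact_force: [0.8, -0.1, -1.1]
grip_width: 44.3
gripper_force: 61.2
```

>>> arm_command(series=[[0.3,0,0,0.04,0],[0.3,0,0,0.04,0],[0.3,0,0,0,0]])

```text
time: 16.55
tool_pos: [579.6, -166.2, 119.9]
tool_rot: [0.731, 0.682, 0.0, -0.0]
contact_force: [0.1, -1.0, -0.8]
grip_width: 44.6
gripper_force: 61.2
```

>>> arm_command(series=[[0.3,0,0,0.015,0],[0.3,0,0,0,0]])

```text
time: 16.72
tool_pos: [579.6, -166.2, 119.5]
tool_rot: [0.731, 0.682, 0.0, -0.0]
contact_force: [-0.7, -0.2, -0.1]
grip_width: 44.2
gripper_force: 61.2
```

>>> arm_command(series=[[0.3,0,0,0.015,0],[0.3,0,0,0,0]])

```text
time: 16.88
tool_pos: [579.6, -166.2, 118.8]
tool_rot: [0.731, 0.682, 0.0, -0.0]
contact_force: [-0.4, 0.2, -0.9]
grip_width: 44.4
gripper_force: 61.2
```

>>> arm_command(series=[[0.3,0,0,0.015,0],[0.3,0,0,0,0]])

```text
time: 17.05
tool_pos: [579.6, -166.2, 118.2]
tool_rot: [0.731, 0.682, 0.0, -0.0]
contact_force: [0.2, -0.2, -1.2]
grip_width: 44.6
gripper_force: 61.2
```

>>> arm_command(series=[[-0.1,0,0,0,0],[-0.2,0,0,0,0],[-0.3,0,0,0,0],[-0.5,0,0,0,0],[-0.5,0,0,0,0],[-0.5,0,0,0,0]])

```text
time: 17.55
tool_pos: [579.6, -166.2, 118.3]
tool_rot: [0.731, 0.682, 0.0, -0.0]
contact_force: [0.2, 0.1, 0.3]
grip_width: 63.9
gripper_force: 0.0
```

Released; going straight up, then clear.

>>> arm_command(series=[[-0.5,0,0,-0.1,0],[-0.5,0,0,-0.2,0],[-0.5,0,0,-0.4,0],[-0.5,0,0,-0.5,0],[-0.5,0,0,-0.5,0],[-0.5,0,0,-0.5,0],[-0.5,-0.4,-0.5,0,0],[-0.5,-0.4,-0.5,0,0],[-0.5,-0.4,-0.5,0,0],[-0.5,-0.4,-0.5,0,0]])

```text
time: 18.38
tool_pos: [494.7, -224.9, 207.3]
tool_rot: [0.731, 0.682, 0.0, 0.0]
contact_force: [-0.0, -0.9, -0.1]
grip_width: 64.2
gripper_force: 0.0
```

>>> arm_command(series=[[-0.5,-0.4,-0.5,0,0],[-0.5,-0.4,-0.5,0,0],[-0.5,-0.4,-0.5,0,0],[-0.5,-0.4,-0.5,0,0],[-0.5,-0.4,-0.5,0,0],[-0.5,-0.4,-0.5,0,0],[-0.5,0,0,0,0],[-0.5,0,0,0,0]])

```text
time: 19.05
tool_pos: [368.4, -312.7, 207.2]
tool_rot: [0.732, 0.681, 0.0, 0.001]
contact_force: [0.3, 0.2, -0.4]
grip_width: 63.9
gripper_force: 0.0
```

```bash
python3 ang.py; python3 - <<'E'
from h import *
for n in('scene','top'):
    c=cap(n); P=cloud(c); h=cv2.cvtColor(c['frame'],cv2.COLOR_RGB2HSV)
    y=(h[...,0]>19)&(h[...,0]<30)&(h[...,1]>120)&(np.hypot(P[...,0]-579,P[...,1]+166)<60)&(P[...,2]>112)
    q=P[y]; print(n,y.sum(),q.mean(0),np.percentile(q,[2,98],axis=0))
    if n=='scene': cv2.imwrite('pics/f.png',cv2.cvtColor(cv2.resize(c['frame'][140:340,90:440],None,fx=2.2,fy=2.2,interpolation=2),cv2.COLOR_RGB2BGR))
E
```

```text
[-0.96123144 -0.21186931 -0.15198851] 158 [ 518.72624176 -211.93800524]
angle 41.34349791960591
scene 408 [ 586.9288415  -168.99924475  133.35592452] [[ 563.42731534 -189.01797117  119.46670738]
 [ 604.53893485 -148.29117392  141.15841529]]
top 259 [ 578.4128369  -163.96113173  137.54657957] [[ 558.42824552 -184.75001012  126.05272072]
 [ 598.88908364 -143.90053443  143.39068822]]
```

View pics/f.png

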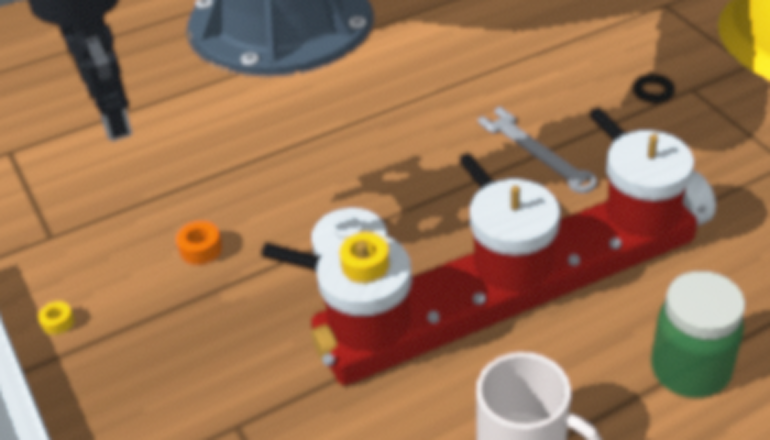

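The picture shows the ring flat on cap C at (365,257) with the stud in its hole. The lever at (290,255) is 41° out of line, nothing else has moved, and the arm is clear.

```bash
python3 -c "
from plant import manip
print(manip.job_done())"
```

```text
the job is handed in; nothing more can be done
None
```

The job is handed in: cap_c was the loose cap, it now stands about 41° out of line with the yellow marker ring flat over its stud, and the last picture shows nothing else moved; caps A and B were not tried because C, tried first, gave at once.

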